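# Tare the balance through its recessed key

## Task

Tare the balance that carries the petri dish: with the fingertips push the sliding cover of its key well fully open, reach into the well and press the sunken key down to its stop, keeping it down for about a second, then let it up and push the cover fully shut again. Only touch and push, grip nothing: leave the dish, the beaker, the other balance with its cover and key, and everything else as they are.

Things in the scene. Friction and masses are not known exactly. Their poses are not given: they have to be found in the camera images.
- balance_a: Low white bench balance that cannot be moved, body 120 mm (own x) x 185 mm (own y) x 48 mm high; a flat round petri dish (90 mm across, 16 mm high) stands on its pan. Its twin looks the same but for the load. Origin: centre of the footprint on the worktop, z up. Own -x is the display side, towards the robot. Round steel pan 96 mm across centred at own (0, -40) mm, top 56 mm high. The well with the key is at own +y (left of the pan seen from the robot).
- well_a (a point): Centre of the mouth of the rectangular well in balance_a, 48 mm above the worktop, at own (-28, 55) mm; axes as the balance. The well is 42 mm along x, 52 mm along y, 28 mm deep, with walls straight down; closed fingers fit in with their closing line along y.
- key_top_a (a point): Centre of the top of the sunken round key (22 mm across) in the middle of that well, 20 mm below the mouth when up; moves with the key.
- key_a (a joint): Travel of the sunken key, m: 0 up, 0.005 pressed to its stop. Sprung: it starts to move at 1.8 N, is at its stop from 4.8 N and comes back up by itself.
- cover_a (a joint): Opening of the flat sliding cover over the well, m: 0 shut, 0.048 fully open (at its stop). It slides along the balance's own +x to open, is stiff by about 1.2 N and stays where it is left; it may start a few mm open.
- tab_a (a point): Middle of the top edge of the upright tab on that cover, 66.5 mm above the worktop; moves with the cover. The tab is a wall 6 mm thick (own x), 36 mm wide (own y) and stands 14 mm above the cover plate, near its +x edge. The plate is 46 x 54 mm, its top 52.5 mm above the worktop; when shut the tab stands 19 mm to +x of the well's centre, the plate reaches from -23 to +23 mm.
- balance_b: Low white bench balance that cannot be moved, body 120 mm (own x) x 185 mm (own y) x 48 mm high; a glass beaker (about 60 mm across, 70 mm high) stands on its pan. Its twin looks the same but for the load. Origin: centre of the footprint on the worktop, z up. Own -x is the display side, towards the robot. Round steel pan 96 mm across centred at own (0, -40) mm, top 56 mm high. The well with the key is at own +y (left of the pan seen from the robot).
- well_b (a point): Centre of the mouth of the rectangular well in balance_b, 48 mm above the worktop, at own (-28, 55) mm; axes as the balance. The well is 42 mm along x, 52 mm along y, 28 mm deep, with walls straight down; closed fingers fit in with their closing line along y.
- key_top_b (a point): Centre of the top of the sunken round key (22 mm across) in the middle of that well, 20 mm below the mouth when up; moves with the key.
- key_b (a joint): Travel of the sunken key, m: 0 up, 0.005 pressed to its stop. Sprung: it starts to move at 1.8 N, is at its stop from 4.8 N and comes back up by itself.
- cover_b (a joint): Opening of the flat sliding cover over the well, m: 0 shut, 0.048 fully open (at its stop). It slides along the balance's own +x to open, is stiff by about 1.2 N and stays where it is left; it may start a few mm open.
- tab_b (a point): Middle of the top edge of the upright tab on that cover, 66.5 mm above the worktop; moves with the cover. The tab is a wall 6 mm thick (own x), 36 mm wide (own y) and stands 14 mm above the cover plate, near its +x edge. The plate is 46 x 54 mm, its top 52.5 mm above the worktop; when shut the tab stands 19 mm to +x of the well's centre, the plate reaches from -23 to +23 mm.
- dish: Loose petri dish, 90 mm across, 16 mm high, on the pan of balance_a. Origin: centre of its underside.
- beaker: Loose small glass beaker with a spout, 56 x 64 mm, 70 mm high, on the pan of balance_b. Origin: centre of its underside.
- marker: Loose marker pen, 14 mm thick, 135 mm long along its own y, lying between the balances. Origin: middle, underside.
- sampler: Tall boxy grey instrument with a framed case that stands fixed between and behind the two balances; keep the arm clear of it. About 310 x 310 mm and 330 mm high; origin: about the middle of its footprint on the worktop (its front face is about 155 mm nearer to the robot).
Not all that is in view belongs to the job. Of the things that look like the dish, the larger one is meant.

How it is judged (in metres and radians):
On the way, in this order (a step that is already met when the one before it is completed fails the run):
1. the cover of the balance with the dish is open (42 mm of 48 mm or more) (value of joint cover_a above 0.042 m), for 0.1 s.
2. its sunken key is held down (4 mm of 5 mm or more) for half a second (value of joint key_a above 0.004 m), for 0.5 s.
3. the key is up and the cover shut again (to 4 mm) (value of joint key_a below 0.001 m and value of joint cover_a below 0.004 m), for 0.2 s.
At the end, for the whole second after the job is handed in: After the key has been held down with the cover open: cover of the dish's balance shut to within 4 mm, its key up, dish and beaker within 10 mm of where they stood, the other balance's cover within 8 mm, marker within 30 mm, and the dish at rest (all of step 3 and value of joint key_b below 0.001 m and distance of each of dish, beaker from where it was at the start of the episode below 0.01 m and distance of tab_b from where it was at the start of the episode below 0.008 m and distance of marker from where it was at the start of the episode below 0.03 m and linear speed of dish below 0.02 m/s); the robot touches nothing.
It fails at once if the dish or the beaker is lifted or shifted by more than 10 mm (distance of any of dish, beaker from where it was at the start of the episode above 0.01 m).
It fails at once if the other balance's key is pressed (2.5 mm) or its cover is moved by more than 8 mm (value of joint key_b above 0.0025 m or distance of tab_b from where it was at the start of the episode above 0.008 m).
It fails at once if the marker is moved by more than 30 mm (distance of marker from where it was at the start of the episode above 0.03 m).
It also fails if it takes over 59 s, if anything falls off the work surface, if the arm or the gripper's body presses on something with over 40 N, if the wrist force passes 120 N, or if a joint passes its speed limit or range.

## Robot

A 6-joint arm with a two-finger parallel gripper is mounted at the origin on a cart in front of the work surface, level with it; the furniture and walls round the work are solid. World frame = base frame: x ahead of the robot, y to its left, z up, the work surface at z = 0. Lengths are in mm, angles in rad, forces in N, time in s.
With the tool pointing down it reaches from about 425 to 950 mm from the base axis. Payload 3.5 kg.
Tool frame: the origin (TCP) lies midway between the tips of the shut fingers; the grasp point (between the pads) lies 19 mm behind it; z points along the fingers, y is the direction in which the jaws open and shut (so a half turn about z gives the same grasp; the last joint's range is limited). The gripper opens to 85 mm and grips with 20 to 120 N. Pads are 22 mm wide; open, the fingers measure 114 mm over their backs; the gripper's body (76 mm by 85 mm) begins 54 mm behind the grasp point. The pads swing forward as they close: fully open they stand 13 mm farther back than shut.
Start: joints at [1.056, 0.286, 1.577, -0, 1.279, -0.15], TCP at [240.778, 630.581, 231.325] pointing down, gripper open.
Joint ranges: [-2.77, 2.77], [-0.9, 2.22], [0.21, 2.48], [-1.53, 4.67], [0.24, 2.81], [-2.84, 2.84]. Speed limits (rad/s): [2.79, 2.79, 3.14, 3.14, 3.14, 3.14].

## Interface

Orientations are given as a unit quaternion [x, y, z, w].
In Python, from cell import monitor, grab_frame, robot gives the robot as it stands.
- The arm moves only by the tool servo_tool, never from a script. Its argument "plan" is text: rows parted by semicolons, each of 5 numbers parted by spaces: the shift along the tool's x, y, z in m, then the turn about the tool's z in rad, then the closure in counts, from 0 (fully open) to 255 (shut). A call has 1 to 10 rows; each row shifts and turns the commanded pose from where the row before left it, along the tool's axes as they then stand; what a row does not reach is not made up. A row lasts 1/10 s, in which the tool goes at most 50 mm and 8.59 degrees, less where a joint would pass 70% of its speed; a pose out of reach is approached as far as the arm can. A call with a gripper value outside its range is refused whole. The fingers move at their own pace and stop on an object; "newtons" is the grip in N (left out, the last holds). Time passes only in rows, so rows that do not move let the fingers close. It gives the time, the measured TCP pose, the force and the opening at its end, in the units of the state.
- monitor.observe(): the state, without advancing time (a new reading comes with each control period).
- grab_frame(name): name is "scene" or "top"; returns a dict with "color" (400x640x3 uint8, red, green, blue), "fovy" (degrees; the focal length in pixels is half the picture's height over the tangent of half this angle, whatever the lens; pixels are square), "cx", "cy" (the principal point, pixels), "k1" (the pictures are not rectified: a ray, as slopes to the right and down, at radius r is drawn at 1 + k1 r^2 times it, then the intrinsics apply), "R" (3x3) and "t" (3): a world point X has camera coordinates R X + t. Camera axes: x right, y down, z forward; pixel columns grow to the right and rows downward; lengths in mm; the calibration is good to about 2 mm. A picture is of the moment at which its call begins. There is no depth.
- robot.close_job(): hands the job in, once; it reports no verdict.
The state is a dict: "time": time; "q": joint angles; "qd": joint speeds; "joint_torque": joint torques, N m; "eef_pos": TCP position; "ee_rot": TCP orientation; "contact_force": force on the tool from outside, world axes, zero at the start; "wrist_torque": the same for the moment, N m; "grip_width": finger opening in mm.
Only numpy, scipy, OpenCV 4.12 (cv2) and the standard library are available. Lean on these libraries where they do the work, as an engineer would, in place of code of your own. Each camera call takes 0.05 s, during which the arm holds its last target. There are 200 camera calls.

## Working session

There is one attempt and no reset: what is moved stays moved. The work goes in short steps, Python scripts to look and compute and a tool call to move; the robot and the scene stay as the last step left them, time stands still between calls to the robot, and variables do not carry over. Pictures are saved under pics/ and viewed, about 8 in all and at most 12, crops included, and the job is handed in when it is done.

Besides the shell and the picture viewer there is one more tool, called by a JSON object that holds its "api" and its "payload". servo_tool: Moves the arm, as the interface text tells. Its arguments: {"type":"object","properties":{"plan":{"type":"string"},"newtons":{"type":"number"}},"required":["plan"]}

```bash
mkdir -p pics; cat > h.py <<'E'
import numpy as np, cv2
from cell import monitor, grab_frame, robot
def K(f):
    fl=200/np.tan(np.radians(f['fovy'])/2); return np.array([[fl,0,f['cx']],[0,fl,f['cy']],[0,0,1.]])
def D(f): return np.array([f['k1'],0,0,0,0.])
def ray(f,p):
    u=cv2.undistortPoints(np.array([[p]],float),K(f),D(f))[0,0]
    R=np.array(f['R']);t=np.array(f['t']); return -R.T@t, R.T@np.array([u[0],u[1],1])
def onz(f,p,z):
    c,d=ray(f,p); return c+d*(z-c[2])/d[2]
def proj(f,X):
    r,_=cv2.Rodrigues(np.array(f['R'])); return cv2.projectPoints(np.array(X,float).reshape(-1,3),r,np.array(f['t'],float),K(f),D(f))[0][:,0]
def two(f,p,g,q):
    c,d=ray(f,p);e,k=ray(g,q); s=np.linalg.lstsq(np.c_[d,-k],e-c,rcond=None)[0]
    a=c+s[0]*d;b=e+s[1]*k; return (a+b)/2,np.linalg.norm(a-b)
def save(f,n): cv2.imwrite('pics/'+n,f['color'][:,:,::-1])
E
python3 - <<'E'
from h import *
import pickle
fs={}
for n in('scene','top'):
    f=grab_frame(n);fs[n]=f;save(f,n+'0.png');print(n,f['fovy'],f['cx'],f['cy'],f['k1'],-np.array(f['R']).T@f['t'])
pickle.dump(fs,open('f0.pkl','wb'))
print(monitor.observe())
E
```

```text
scene 51.6855907291977 328.25155162550243 200.29874319977367 0.021675374515473984 [-257.13280125 -763.96298134  610.83535055]
top 43.01798355655791 315.3875000965916 207.11785329710145 -0.1584086236568197 [ 280.49348046  -48.51554433 1596.47586899]
{'time': 0.1, 'q': array([ 1.05599226e+00,  2.87113604e-01,  1.57802991e+00,  2.24991859e-05,
        1.27860721e+00, -1.50006284e-01]), 'qd': array([ 0.00137877, -0.00226114, -0.00240103, -0.00034395,  0.00075912,
       -0.00122301]), 'joint_torque': array([ 1.29279080e-03, -4.07298589e+01, -2.93695360e+01, -9.44038788e-05,
        3.46576482e-03,  1.71047848e-06]), 'eef_pos': array([240.48868026, 630.07027858, 230.06151956]), 'ee_rot': array([ 1.81392282e-01,  9.83410228e-01, -1.01645753e-03, -3.62288752e-04]), 'contact_force': array([-0.70081848,  0.16768408, -0.40760595]), 'wrist_torque': array([-0.03010866,  0.01989197, -0.03587884]), 'grip_width': 85.88118496075816}
```

View pics/scene0.png

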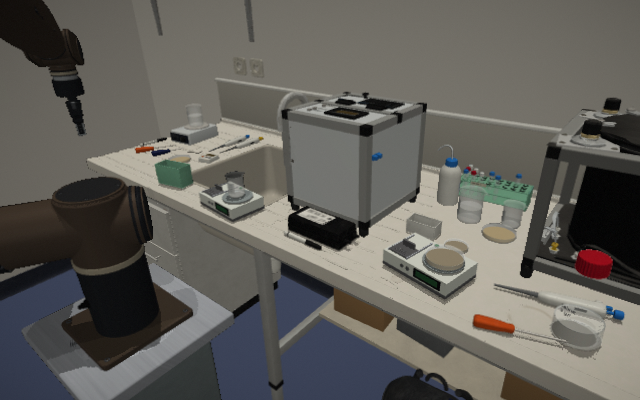

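View pics/top0.png

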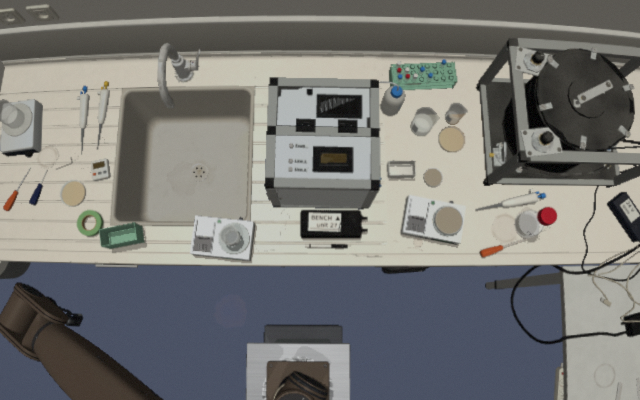

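The scene shows the dish balance at scene px (430,262) / top px (434,220), the beaker balance at top px (224,238), and a scale at far left at top (20,125). Dish-like items in the top view are at (447,221) on the balance, and (432,177), (452,138), (503,228) and (73,193) on the bench. The one on the balance fits the description, so I'll take a close crop to check it.

```bash
python3 - <<'E'
from h import *
import pickle
fs=pickle.load(open('f0.pkl','rb'))
a=fs['top']['color'][188:252,394:474,::-1]; b=fs['scene']['color'][225:300,375:485,::-1]
a=cv2.resize(a,None,fx=7,fy=7,interpolation=cv2.INTER_CUBIC)[:, :560]
cv2.imwrite('pics/cropA.png',a)
cv2.imwrite('pics/cropAs.png',cv2.resize(b,None,fx=7,fy=7,interpolation=cv2.INTER_CUBIC))
for p in[(403,238),(458,244),(467,204),(410,196)]: print(onz(fs['top'],p,48))
print(onz(fs['top'],(447,221),72))
E
```

```text
[ 472.00066608 -323.06561962   48.        ]
[ 453.20721509 -495.78047116   48.        ]
[ 579.91661164 -530.66582799   48.        ]
[ 604.52524086 -348.76348035   48.        ]
[ 521.68889497 -457.19757039   72.        ]
```

View pics/cropA.png

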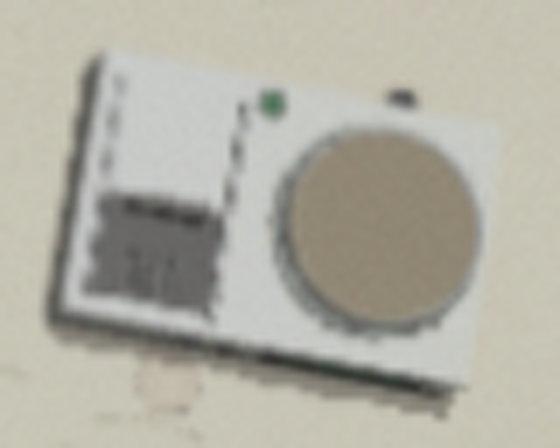

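View pics/cropAs.png

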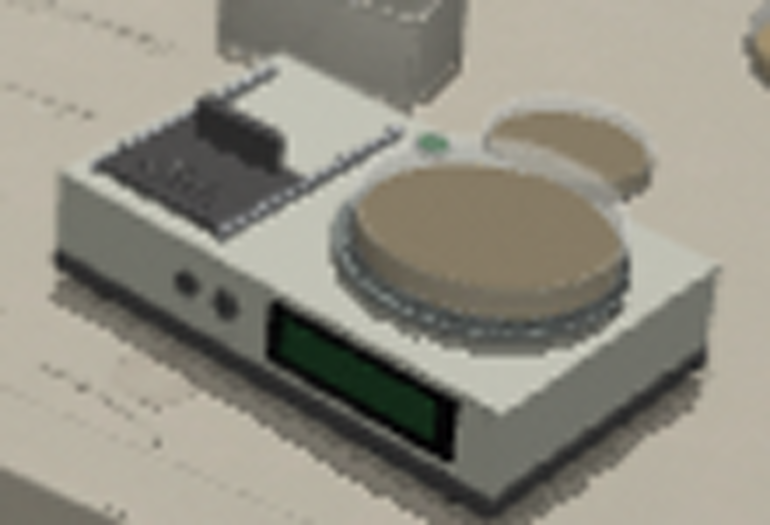

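The crops confirm balance A: dish on the pan, dark cover with its tab near the far edge of the plate, and rails running to +x. Next I triangulate the body corners and the tab ends from both views.

```bash
python3 - <<'E'
from h import *
import pickle
fs=pickle.load(open('f0.pkl','rb'));T,S=fs['top'],fs['scene']
t=lambda p:((p[0]+.5)/7-.5+394,(p[1]+.5)/7-.5+188)
s=lambda p:((p[0]+.5)/7-.5+375,(p[1]+.5)/7-.5+225)
# own coords FL(+60,+92.5) FR(60,-92.5) NR NL
tc=[(105,52),(500,125),(464,387),(68,309)]; sc=[(280,55),(718,268),(500,412),(62,175)]
own=np.array([(60,92.5),(60,-92.5),(-60,-92.5),(-60,92.5)])
P=[]
for a,b in zip(tc,sc):
    X,g=two(T,t(a),S,s(b));P.append(X);print(X.round(1),round(g,1),onz(T,t(a),48).round(1)[:2],onz(S,s(b),48).round(1)[:2])
for nm,Q in(('tri',np.array(P)[:,:2]),('top',np.array([onz(T,t(a),48)[:2] for a in tc])),('sc',np.array([onz(S,s(a),48)[:2] for a in sc]))):
    c=Q.mean(0);z=((Q-c)@[1,1j])*np.conj(own@[1,1j]);th=np.angle(z.sum());sc_=abs(z.sum())/(own**2).sum()
    R=np.array([[np.cos(th),-np.sin(th)],[np.sin(th),np.cos(th)]])
    print(nm,c.round(1),th.round(4),'scale',sc_.round(3),'well',(c+R@[-28,55]).round(1))
    for n,p,f,m in(('T',(128,203),T,t),('T',(213,220),T,t),('Sl',(200,97),S,s),('Sr',(283,135),S,s)):
        print(n,(R.T@(onz(f,m(p),66.5)[:2]-c)).round(1))
print(two(T,t((170,208)),S,s((242,115))))
# dish
m=cv2.inRange(cv2.cvtColor(T['color'],cv2.COLOR_RGB2HSV),(8,50,60),(30,255,200));m[:188]=0;m[252:]=0;m[:,:425]=0;m[:,474:]=0
c=max(cv2.findContours(m,0,1)[0],key=cv2.contourArea);e=cv2.minEnclosingCircle(c);print(e,onz(T,e[0],72))
E
```

```text
[ 607.7 -344.4   49. ] 0.7 [ 607.7 -344.3] [ 609.6 -343.9]
[ 575.4 -524.1   46.5] 0.6 [ 575.3 -523.9] [ 572.9 -524.6]
[ 456.5 -501.2   49.6] 0.5 [ 456.8 -501.9] [ 458.2 -500.3]
[ 490.8 -323.4   48.6] 2.2 [ 491.6 -324.4] [ 490.6 -322.3]
tri [ 532.6 -423.3] -0.1842 scale 0.988 well [ 515.1 -364.1]
T [-10.2  73.7]
T [-10.6  35.3]
Sl [-8. 74.]
Sr [-6.3 38.4]
top [ 532.8 -423.6] -0.1834 scale 0.985 well [ 515.3 -364.5]
T [-10.4  74. ]
T [-10.9  35.6]
Sl [-8.3 74.3]
Sr [-6.6 38.7]
sc [ 532.8 -422.8] -0.1912 scale 0.989 well [ 515.8 -363.4]
T [-10.8  73. ]
T [-11.   34.7]
Sl [-8.7 73.4]
Sr [-6.7 37.8]
(array([ 533.8848968 , -367.63405553,   68.04793606]), np.float64(0.7763984225432763))
((448.2237548828125, 220.1685028076172), 11.94061279296875) [ 524.28771958 -461.1594368    72.        ]
```

```bash
cat >> h.py <<'E'
C=np.array([532.7,-423.2]);TH=-0.185
R2=np.array([[np.cos(TH),-np.sin(TH)],[np.sin(TH),np.cos(TH)]])
def st():
    from scipy.spatial.transform import Rotation as Ro
    o=monitor.observe();p=o['eef_pos'];M=Ro.from_quat(o['ee_rot']).as_matrix()
    f=np.array(o['contact_force']);ty=M[:2,1]
    print('t',round(o['time'],2),'tcp',p.round(1),'own',(R2.T@(p[:2]-C)).round(1),'F own',(R2.T@f[:2]).round(1),f[2].round(1),'yaw err(tool turn, rad)',round(np.arctan2(ty[1],ty[0])-(np.pi/2+TH),4),'tilt',M[2].round(3),'w',o['grip_width'].round(1),'q',o['q'].round(2))
    return o,M
def to(x,y,z):
    o,M=st();X=np.r_[C+R2@[x,y],z];print('shift tool mm',(M.T@(X-o['eef_pos'])).round(1))
E
python3 - <<'E'
from h import *
import pickle
T=pickle.load(open('f0.pkl','rb'))['top']
for p,z in[((266,205),0),((379,206),0),((270,188),330),((380,188),330),((195,258),48),((252,260),48),((236,238),126)]:print(p,onz(T,p,z).round(0))
from scipy.spatial.transform import Rotation as Ro
o,M=st()
for X in([430,150,230],[440,-150,230]):print((M.T@(np.array(X)-o['eef_pos'])).round(0))
to(-32,55,150)
E
```

```text
(266, 205) [583. 106.   0.]
(379, 206) [ 581. -257.    0.]
(270, 188) [565.  65. 330.]
(380, 188) [ 566. -217.  330.]
(195, 258) [407. 318.  48.]
(252, 260) [402. 141.  48.]
(236, 238) [460. 180. 126.]Traceback (most recent call last):
  File "<stdin>", line 6, in <module>
  File "h.py", line 23, in st
    print('t',round(o['time'],2),'tcp',p.round(1),'own',(R2.T@(p[:2]-C)).round(1),'F own',(R2.T@f[:2]).round(1),f[2].round(1),'yaw err(tool turn, rad)',round(np.arctan2(ty[1],ty[0])-(np.pi/2+TH),4),'tilt',M[2].round(3),'w',o['grip_width'].round(1),'q',o['q'].round(2))
                                                                                                                                                                                                                               ^^^^^^^^^^^^^^^^^^^^^
AttributeError: 'float' object has no attribute 'round'
```

{"api": "servo_tool", "payload": {"plan": "0 0 0 -0.09 255;0 0 0 -0.09 255;-0.022 -0.035 0 0 255;-0.022 -0.035 0 0 255;-0.022 -0.035 0 0 255;-0.022 -0.035 0 0 255;-0.022 -0.035 0 0 255;-0.022 -0.035 0 0 255;-0.022 -0.035 0 0 255;-0.022 -0.035 0 0 255", "newtons": 60}}

```text
time: 1.1
eef_pos: [362.3, 321.3, 230.9]
ee_rot: [0.092, 0.996, -0.0, -0.0]
contact_force: [1.5, -0.5, 0.7]
grip_width: -0.3
```

```bash
sed -i "s/'w',o\['grip_width'\].round(1)/'w',round(float(o['grip_width']),1)/" h.py; python3 - <<'E'
from h import *
to(-32,55,150)
o,M=st()
for X in([430,150,230],[440,-150,230]):print((M.T@(np.array(X)-o['eef_pos'])).round(0))
E
```

```text
t 1.1 tcp [362.3 321.3 230.9] own [-304.4  700.5] F own [ 1.6 -0.2] 0.7 yaw err(tool turn, rad) 0.0006 tilt [ 0. -0. -1.] w -0.3 q [ 0.52 -0.14  2.03 -0.    1.25 -0.87]
shift tool mm [-272.1 -645.6   81.1]
t 1.1 tcp [362.3 321.3 230.9] own [-304.4  700.5] F own [ 1.6 -0.2] 0.7 yaw err(tool turn, rad) 0.0006 tilt [ 0. -0. -1.] w -0.3 q [ 0.52 -0.14  2.03 -0.    1.25 -0.87]
[ -98. -156.    1.]
[-163. -449.    1.]
```

{"api": "servo_tool", "payload": {"plan": "-0.022 -0.035 0 0 255;-0.022 -0.035 0 0 255;-0.022 -0.035 0 0 255;-0.022 -0.035 0 0 255;-0.022 -0.035 0 0 255;-0.008 -0.042 0 0 255;-0.008 -0.042 0 0 255;-0.008 -0.042 0 0 255;-0.008 -0.042 0 0 255;-0.008 -0.042 0 0 255"}}

```text
time: 2.1
eef_pos: [438.4, -84.6, 231.0]
ee_rot: [0.092, 0.996, 0.0, -0.0]
contact_force: [1.3, -0.8, 0.2]
grip_width: 0.5
```

```bash
python3 -c "
from h import *
to(-32,55,150)"
```

```text
t 2.1 tcp [438.4 -84.6 231. ] own [-155.   315.5] F own [ 1.4 -0.6] 0.2 yaw err(tool turn, rad) 0.0001 tilt [ 0.  0. -1.] w 0.5 q [-0.42 -0.24  2.11  0.    1.27 -1.8 ]
shift tool mm [-122.9 -260.5   81. ]
```

{"api": "servo_tool", "payload": {"plan": "-0.016 -0.035 0 0 255;-0.016 -0.035 0 0 255;-0.016 -0.035 0 0 255;-0.016 -0.035 0 0 255;-0.016 -0.035 0.02 0 255;-0.016 -0.035 0.02 0 255;-0.016 -0.02 0.02 0 255;0 0 0 0 255;0 0 0 0 255;0 0 0 0 255"}}

```text
time: 3.1
eef_pos: [506.9, -329.0, 172.1]
ee_rot: [0.092, 0.996, -0.0, 0.0]
contact_force: [-0.9, -0.3, 0.4]
grip_width: -0.4
```

```bash
python3 -c "
from h import *
to(-36,55,80)
for n in ('scene','top'): f=grab_frame(n);save(f,n+'1.png')
f=grab_frame('scene');cv2.imwrite('pics/c1.png',cv2.resize(f['color'][180:310,360:500,::-1],None,fx=4,fy=4,interpolation=2))
"
```

```text
t 3.1 tcp [ 506.9 -329.   172.1] own [-42.6  87.8] F own [-0.8 -0.4] 0.4 yaw err(tool turn, rad) 0.0008 tilt [-0.001 -0.    -1.   ] w -0.4 q [-0.74  0.19  1.81  0.    1.15 -2.13]
shift tool mm [ -6.6 -32.8  92.1]
```

View pics/c1.png

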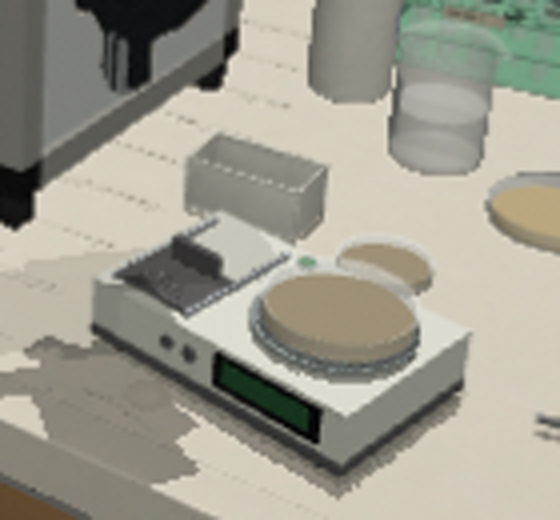

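The view shows the balance untouched and the gripper just above the crop. I'll move over the cover and descend to 80 mm.

{"api": "servo_tool", "payload": {"plan": "-0.003 -0.016 0.01 0 255;-0.004 -0.017 0.022 0 255;0 0 0.02 0 255;0 0 0.02 0 255;0 0 0.02 0 255;0 0 0 0 255;0 0 0 0 255;0 0 0 0 255"}}

```text
time: 4.05
eef_pos: [508.4, -364.3, 80.8]
ee_rot: [0.092, 0.996, -0.001, 0.001]
contact_force: [0.7, -0.8, 0.4]
grip_width: 0.1
```

```bash
python3 -c "
from h import *
to(-36,55,58)
f=grab_frame('scene');cv2.imwrite('pics/c2.png',cv2.resize(f['color'][180:310,360:500,::-1],None,fx=4,fy=4,interpolation=2))
"
```

```text
t 4.05 tcp [ 508.4 -364.3   80.8] own [-34.7  53.4] F own [ 0.8 -0.6] 0.4 yaw err(tool turn, rad) 0.0002 tilt [-0.002 -0.002 -1.   ] w 0.1 q [-0.78  0.34  1.81 -0.    0.99 -2.17]
shift tool mm [ 1.3  1.7 22.8]
```

View pics/c2.png

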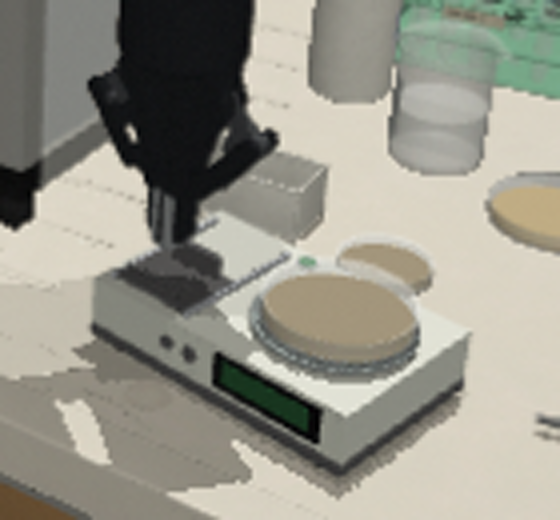

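The fingertips (crop px (172,240)) hang above the plate on the near side of the tab. I'll descend to about 58 mm.

{"api": "servo_tool", "payload": {"plan": "0.001 0.001 0.012 0 255;0 0 0.01 0 255;0 0 0 0 255;0 0 0 0 255"}}

```text
time: 4.5
eef_pos: [506.5, -361.8, 56.5]
ee_rot: [0.092, 0.996, 0.0, -0.001]
contact_force: [0.3, 0.3, -0.5]
grip_width: -0.1
```

```bash
python3 -c "
from h import *
to(25,55,58)"
```

```text
t 4.5 tcp [ 506.5 -361.8   56.5] own [-37.1  55.5] F own [0.3 0.3] -0.5 yaw err(tool turn, rad) 0.0003 tilt [ 0.001  0.001 -1.   ] w -0.1 q [-0.78  0.37  1.82 -0.    0.96 -2.17]
shift tool mm [-62.1  -0.6  -1.6]
```

{"api": "servo_tool", "payload": {"plan": "-0.005 0 -0.001 0 255;-0.006 0 0 0 255;-0.006 0 0 0 255;-0.006 0 0 0 255;-0.006 0 0 0 255;-0.006 0 0 0 255;-0.006 0 0 0 255;-0.006 0 0 0 255;-0.006 0 0 0 255;0 0 0 0 255"}}

```text
time: 5.5
eef_pos: [559.9, -372.0, 58.3]
ee_rot: [0.092, 0.996, -0.0, 0.001]
contact_force: [-0.3, -0.9, 0.3]
grip_width: 0.2
```

```bash
python3 -c "
from h import *
to(25,55,58)"
```

```text
t 5.5 tcp [ 559.9 -372.    58.3] own [17.4 55.3] F own [-0.2 -1. ] 0.3 yaw err(tool turn, rad) 0.0003 tilt [-0.001  0.    -1.   ] w 0.2 q [-0.74  0.46  1.69  0.    0.99 -2.12]
shift tool mm [-7.6 -0.3  0.3]
```

{"api": "servo_tool", "payload": {"plan": "-0.003 0 0 0 255;-0.003 0 0 0 255;-0.002 0 0 0 255;-0.002 0 0 0 255;0 0 0 0 255"}}

```text
time: 6.0
eef_pos: [568.7, -373.6, 58.1]
ee_rot: [0.092, 0.996, 0.0, -0.0]
contact_force: [-1.3, 0.5, 0.4]
grip_width: 0.2
```

```bash
python3 -c "
from h import *
to(25,55,58)
f=grab_frame('scene');cv2.imwrite('pics/c3.png',cv2.resize(f['color'][180:310,360:500,::-1],None,fx=4,fy=4,interpolation=2))
"
```

```text
t 6.0 tcp [ 568.7 -373.6   58.1] own [26.2 55.4] F own [-1.4  0.2] 0.4 yaw err(tool turn, rad) 0.0003 tilt [ 0.001  0.    -1.   ] w 0.2 q [-0.73  0.48  1.67 -0.    1.   -2.12]
shift tool mm [ 1.2 -0.4  0.1]
```

View pics/c3.png

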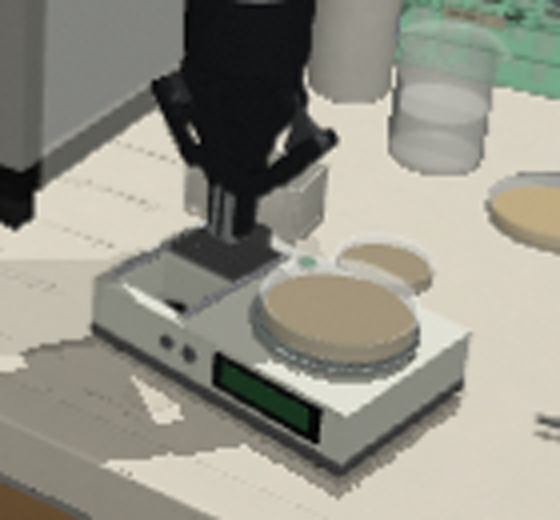

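The cover is nearly fully open: the well shows at crop px (175,295) and the plate is behind it. I'll push on to the stop.

{"api": "servo_tool", "payload": {"plan": "-0.002 0 0 0 255;-0.002 0 0 0 255;0 0 0 0 255;0 0 0 0 255"}}

```text
time: 6.45
eef_pos: [568.9, -373.6, 58.0]
ee_rot: [0.092, 0.996, 0.002, -0.005]
contact_force: [-12.9, 2.2, 5.8]
grip_width: -0.1
```

```bash
python3 -c "
from h import *
to(25,55,58)"
```

```text
t 6.45 tcp [ 568.9 -373.6   58. ] own [26.5 55.4] F own [-13.1  -0.3] 5.8 yaw err(tool turn, rad) 0.0011 tilt [ 0.011  0.002 -1.   ] w -0.1 q [-0.73  0.48  1.66 -0.    1.01 -2.11]
shift tool mm [ 1.5 -0.4 -0. ]
```

At the stop: 13 N, own x 26.5 against 25 expected. I'll back off, lift and go over the well.

{"api": "servo_tool", "payload": {"plan": "0.006 0 0 0 255;0.004 0 -0.005 0 255;0 0 -0.02 0 255;0.015 0 -0.005 0 255;0.016 0 0 0 255;0.016 0 0 0 255;0 0 0 0 255;0 0 0 0 255;0 0 0 0 255"}}

```text
time: 7.35
eef_pos: [517.7, -364.5, 88.9]
ee_rot: [0.092, 0.996, -0.0, 0.001]
contact_force: [-0.9, -0.3, -0.7]
grip_width: 0.1
```

```bash
python3 -c "
from h import *
to(-27.5,55,60)
import pickle
d={}
for n in ('scene','top'):
    d[n]=grab_frame(n);save(d[n],n+'4.png')
f=d['top'];u=proj(f,np.r_[C+R2@[-27.5,55],48])[0];print(u)
a=cv2.resize(f['color'][188:252,394:474,::-1],None,fx=6,fy=6,interpolation=2)
b=cv2.resize(d['scene']['color'][225:300,375:455,::-1],(410,384),interpolation=2)
cv2.imwrite('pics/c4.png',np.hstack([a[:,:390],b]))
"
```

```text
t 7.35 tcp [ 517.7 -364.5   88.9] own [-25.5  55. ] F own [-0.8 -0.4] -0.7 yaw err(tool turn, rad) 0.0003 tilt [-0.002 -0.001 -1.   ] w 0.1 q [-0.77  0.34  1.78  0.    1.01 -2.16]
shift tool mm [ 2.   0.1 28.9]
[415.71404704 224.0068734 ]
```

View pics/c4.png

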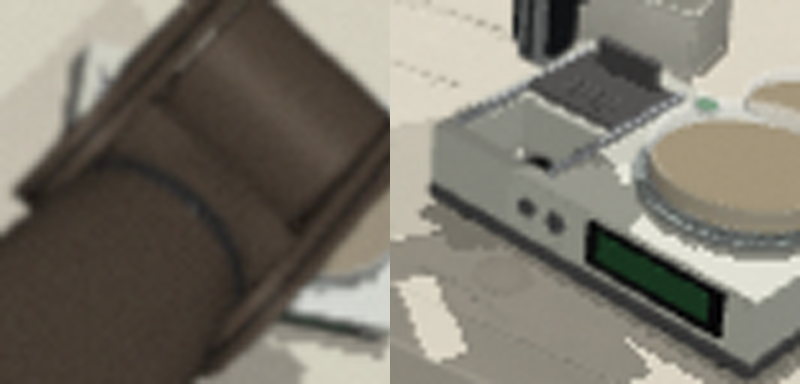

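The well is open, with the key at right-half px (540,163) and the tab standing behind it. I'll descend into the well.

{"api": "servo_tool", "payload": {"plan": "0.002 0 0.01 0 255;0 0 0.012 0 255;0 0 0.012 0 255;0 0 0.01 0 255;0 0 0.008 0 255;0 0 0.005 0 255;0 0 0 0 255;0 0 0 0 255"}}

```text
time: 8.25
eef_pos: [515.0, -363.9, 31.5]
ee_rot: [0.092, 0.996, -0.0, 0.0]
contact_force: [-0.0, -0.5, 0.8]
grip_width: -0.0
```

```bash
python3 -c "
from h import *
to(-27.5,55,23)"
```

```text
t 8.25 tcp [ 515.  -363.9   31.5] own [-28.3  55. ] F own [ 0.1 -0.5] 0.8 yaw err(tool turn, rad) 0.0002 tilt [-0. -0. -1.] w -0.0 q [-0.78  0.42  1.81 -0.    0.92 -2.16]
shift tool mm [-0.8 -0.   8.5]
```

{"api": "servo_tool", "payload": {"plan": "0 0 0.003 0 255;0 0 0.003 0 255;0 0 0.002 0 255;0 0 0.001 0 255;0 0 0 0 255;0 0 0 0 255"}}

```text
time: 8.85
eef_pos: [515.4, -364.3, 23.2]
ee_rot: [0.092, 0.996, -0.001, 0.001]
contact_force: [-0.3, -0.5, 4.1]
grip_width: 0.4
```

```bash
python3 -c "
from h import *
to(-27.5,55,23)"
```

```text
t 8.85 tcp [ 515.4 -364.3   23.2] own [-27.9  54.7] F own [-0.2 -0.5] 4.1 yaw err(tool turn, rad) 0.0002 tilt [-0.002 -0.001 -1.   ] w 0.4 q [-0.78  0.43  1.81  0.    0.9  -2.16]
shift tool mm [-0.4  0.3  0.2]
```

Force is 4.1 N and the stop takes 4.8 N, so I'll press a bit further and hold.

{"api": "servo_tool", "payload": {"plan": "0 0 0.001 0 255;0 0 0.001 0 255;0 0 0.001 0 255;0 0 0 0 255;0 0 0 0 255;0 0 0 0 255;0 0 0 0 255"}}

```text
time: 9.55
eef_pos: [515.4, -364.3, 22.9]
ee_rot: [0.092, 0.996, -0.0, 0.0]
contact_force: [-4.6, 3.4, 17.7]
grip_width: -0.1
```

```bash
python3 -c "
from h import *
to(-27.5,55,23)"
```

```text
t 9.55 tcp [ 515.4 -364.3   22.9] own [-27.8  54.7] F own [-5.1  2.5] 17.7 yaw err(tool turn, rad) 0.0006 tilt [-0.    -0.001 -1.   ] w -0.1 q [-0.78  0.43  1.8  -0.    0.9  -2.16]
shift tool mm [-0.3  0.3 -0.1]
```

It's firmly on the stop: 17.7 N, z 22.9. I'll hold a little longer, then lift and go over behind the tab.

{"api": "servo_tool", "payload": {"plan": "0 0 0 0 255;0 0 0 0 255;0 0 0 0 255;0 0 0 0 255;0 0 0 0 255;0 0 0 0 255;0 0 -0.005 0 255;0 0 -0.015 0 255;0 0 -0.02 0 255;0 0 -0.02 0 255"}}

```text
time: 10.55
eef_pos: [513.7, -362.6, 78.9]
ee_rot: [0.092, 0.996, 0.001, -0.001]
contact_force: [0.3, -0.7, 0.2]
grip_width: -0.0
```

{"api": "servo_tool", "payload": {"plan": "0 0 -0.01 0 255;-0.01 0 -0.003 0 255;-0.02 0 0 0 255;-0.02 0 0 0 255;-0.02 0 0 0 255;-0.02 0 0 0 255;0 0 0 0 255;0 0 0 0 255;0 0 0 0 255"}}

```text
time: 11.45
eef_pos: [602.2, -379.7, 91.2]
ee_rot: [0.092, 0.996, 0.001, -0.001]
contact_force: [-0.7, -0.2, -0.5]
grip_width: 0.2
```

```bash
python3 -c "
from h import *
to(64,55,58)
f=grab_frame('scene');cv2.imwrite('pics/c5.png',cv2.resize(f['color'][200:310,370:490,::-1],None,fx=4,fy=4,interpolation=2))
"
```

```text
t 11.45 tcp [ 602.2 -379.7   91.2] own [60.4 55.6] F own [-0.7 -0.4] -0.5 yaw err(tool turn, rad) 0.0001 tilt [ 0.002  0.001 -1.   ] w 0.2 q [-0.7   0.5   1.57 -0.    1.08 -2.09]
shift tool mm [-3.7 -0.6 33.2]
```

View pics/c5.png

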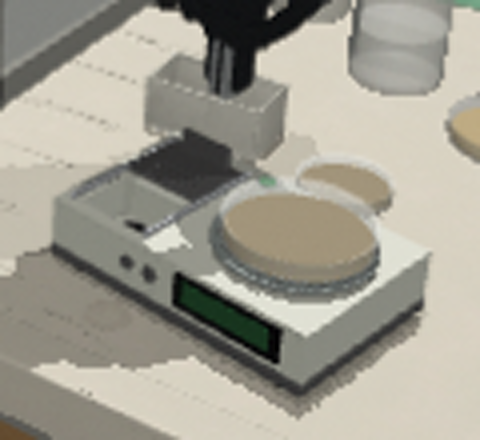

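The cover is still open, the key is up and the fingertips are behind the tab. I'll check the clearance to the clear box behind.

```bash
python3 -c "
from h import *
import pickle
T=pickle.load(open('f0.pkl','rb'))['top']
for p in [(388,178),(413,179)]:
  for z in (0,50): print(p,z,(R2.T@(onz(T,p,z)[:2]-C)).round(0))
"
```

```text
(388, 178) 0 [114. 159.]
(388, 178) 50 [100. 164.]
(413, 179) 0 [126.  78.]
(413, 179) 50 [112.  86.]
```

The box starts at own x of about 100 mm or more, while the finger backs reach 74, so it's clear. Descending.

{"api": "servo_tool", "payload": {"plan": "-0.003 0 0.01 0 255;0 0 0.01 0 255;0 0 0.008 0 255;0 0 0.005 0 255;0 0 0 0 255;0 0 0 0 255"}}

```text
time: 12.1
eef_pos: [606.1, -380.8, 59.1]
ee_rot: [0.092, 0.996, 0.0, -0.0]
contact_force: [-1.0, -0.4, 0.5]
grip_width: 0.1
```

```bash
python3 -c "
from h import *
to(5,55,58)"
```

```text
t 12.1 tcp [ 606.1 -380.8   59.1] own [64.4 55.2] F own [-0.9 -0.5] 0.5 yaw err(tool turn, rad) 0.0002 tilt [ 0.  0. -1.] w 0.1 q [-0.7   0.54  1.57  0.    1.03 -2.09]
shift tool mm [59.4 -0.2  1.1]
```

{"api": "servo_tool", "payload": {"plan": "0.006 0 0.001 0 255;0.006 0 0 0 255;0.006 0 0 0 255;0.006 0 0 0 255;0.006 0 0 0 255;0.006 0 0 0 255;0.006 0 0 0 255;0.006 0 0 0 255;0.004 0 0 0 255;0 0 0 0 255"}}

```text
time: 13.1
eef_pos: [554.2, -371.1, 58.1]
ee_rot: [0.092, 0.996, 0.0, -0.001]
contact_force: [0.5, 0.3, 0.7]
grip_width: 0.1
```

{"api": "servo_tool", "payload": {"plan": "0.002 0 0 0 255;0.002 0 0 0 255;0.001 0 0 0 255;0 0 0 0 255;0 0 0 0 255"}}

```text
time: 13.6
eef_pos: [550.0, -370.3, 58.1]
ee_rot: [0.092, 0.996, 0.0, -0.0]
contact_force: [0.7, -0.6, -0.5]
grip_width: 0.1
```

```bash
python3 -c "
from h import *
to(5,55,58)"
```

```text
t 13.6 tcp [ 550.  -370.3   58.1] own [ 7.2 55.2] F own [ 0.8 -0.4] -0.5 yaw err(tool turn, rad) 0.0003 tilt [ 0.001  0.    -1.   ] w 0.1 q [-0.75  0.44  1.71 -0.    0.99 -2.13]
shift tool mm [ 2.2 -0.2  0.1]
```

{"api": "servo_tool", "payload": {"plan": "0.002 0 0 0 255;0.001 0 0 0 255;0.001 0 0 0 255;0 0 0 0 255;0 0 0 0 255"}}

```text
time: 14.1
eef_pos: [548.7, -370.1, 58.5]
ee_rot: [0.093, 0.996, -0.001, 0.004]
contact_force: [8.9, -1.8, -5.3]
grip_width: 0.1
```

```bash
python3 -c "
from h import *
to(5,55,58)"
```

```text
t 14.1 tcp [ 548.7 -370.1   58.5] own [ 6.  55.2] F own [ 9.1 -0.2] -5.3 yaw err(tool turn, rad) -0.0006 tilt [-0.007 -0.001 -1.   ] w 0.1 q [-0.75  0.44  1.72  0.    0.98 -2.13]
shift tool mm [ 1.  -0.2  0.5]
```

At the shut stop: 9 N, and the stops agree with 48 mm of travel and a 21.5 mm finger. Retreating.

{"api": "servo_tool", "payload": {"plan": "-0.005 0 0 0 255;-0.005 0 -0.002 0 255;0 0 -0.02 0 255;0 0 -0.03 0 255;0 0 -0.03 0 255;0 0 -0.03 0 255;0.03 0.02 -0.01 0 255;0.035 0.03 0 0 255;0.035 0.03 0 0 255;0.02 0.02 0 0 255"}}

```text
time: 15.1
eef_pos: [454.2, -248.8, 180.0]
ee_rot: [0.092, 0.996, 0.001, -0.001]
contact_force: [-0.7, -0.2, -0.1]
grip_width: -0.3
```

{"api": "servo_tool", "payload": {"plan": "0.02 0.04 0 0 255;0.01 0.045 0 0 255;0 0.045 0 0 255;0 0 0 0 255;0 0 0 0 255;0 0 0 0 255"}}

```text
time: 15.7
eef_pos: [450.9, -118.6, 180.6]
ee_rot: [0.093, 0.996, -0.0, -0.0]
contact_force: [-0.2, 0.7, -0.4]
grip_width: 0.1
```

```bash
python3 -c "
from h import *
import pickle
st()
o=pickle.load(open('f0.pkl','rb'))
d={n:grab_frame(n) for n in('scene','top')}
a=[cv2.resize(x['color'][225:300,375:485,::-1],(400,273),interpolation=2) for x in(o['scene'],d['scene'])]
b=[cv2.resize(x['color'][188:268,190:350,::-1],(400,200),interpolation=2) for x in(o['top'],d['top'])]
cv2.imwrite('pics/c6.png',np.vstack([np.hstack(a),np.hstack(b)]))
"
```

```text
t 15.7 tcp [ 450.9 -118.6  180.6] own [-136.4  284.4] F own [-0.3  0.6] -0.4 yaw err(tool turn, rad) -0.0003 tilt [ 0.    -0.001 -1.   ] w 0.1 q [-0.47 -0.14  2.12 -0.    1.16 -1.86]
```

View pics/c6.png

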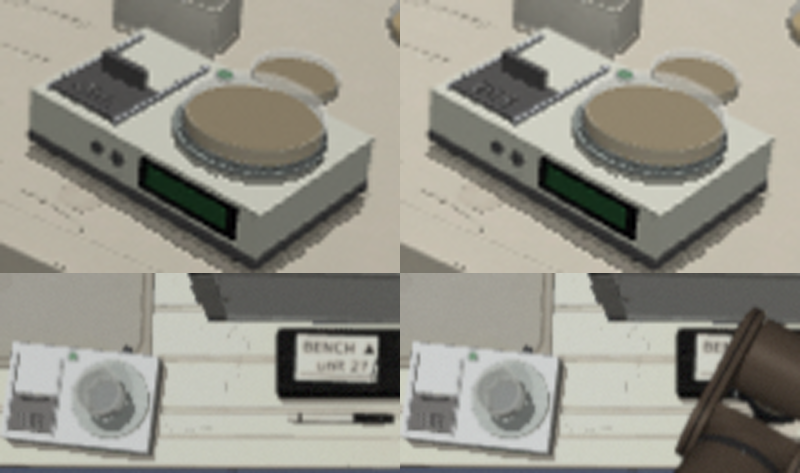

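The before and after views match: cover A is shut, the dish has not moved, and the other balance and beaker are unchanged. The arm is free at 180 mm height, so I'm handing in.

```bash
python3 -c "
from h import *
print(robot.close_job())"
```

```text
the job is handed in; nothing more can be done
None
```

The dish balance is tared and the job is handed in at about 15.7 s of the 59 s; the interface gives no verdict.

- **Cover opened:** I pushed the tab to its stop, where the force rose to 13 N.
- **Key pressed:** it went to its stop at about 18 N with the tip 22.9 mm above the worktop (23 mm expected). I held it there for about a second, and the fingers came out freely.
- **Cover shut:** I pushed it back to its stop at 9 N. The two stop positions agree with the full 48 mm of travel.

In the last pictures the cover is shut and the dish stands where it was. The other balance with its beaker looks the same as at the start. The arm was clear of everything, with under 1 N on the tool.

The arm hid the marker in the last top picture, so I did not see it again. The tool passed well above it at 180 mm or more, and no contact force showed there. The tab's stop positions were 1 to 1.5 mm off my camera estimate, within the 2 mm calibration. No other check failed or disagreed.

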